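# Load the last sugar lump into the sprung sugar box with the tongs

### The arm

A 6-joint arm with a two-finger parallel gripper is mounted at the origin on the work surface. World frame = base frame: x ahead of the robot, y to its left, z up, the work surface at z = 0. Lengths are in m, angles in rad, forces in N, time in s.
With the tool pointing down it reaches from about 0.35 to 0.8 m from the base axis. Payload 7.3 kg.
Tool frame: the origin (TCP) lies between the finger pads; the fingertips stand 25 mm ahead of it and the grasp point (between the pads) lies 6 mm ahead of it (r.tip_extent is the distance from the TCP to the fingertips, in m); z points along the fingers, y is the line along which they close (so a half turn about z gives the same grasp; the last joint's range is limited). The gripper opens to 85 mm and grips with 20 to 120 N. Pads are 22 mm wide; open, the fingers measure 114 mm over their backs; the gripper's body (76 mm by 85 mm) begins 54 mm behind the grasp point. The pads swing forward as they close: fully open they stand 13 mm farther back than shut.
Start: joints at [-1.335, 0.342, 1.524, -0, 1.275, -0.146], TCP at [0.196, -0.487, 0.256] pointing down, gripper open.
Joint ranges: [-2.53, 2.53], [-0.77, 2.02], [0.04, 2.7], [-1, 4.14], [0.28, 2.66], [-3.11, 3.11]. Speed limits (rad/s): [2.57, 2.57, 3.14, 3.14, 3.14, 3.14].

### API

Orientations are given as a unit quaternion [x, y, z, w].
In Python, from workcell import r, command_gripper, optics gives the robot as it stands. The module is installed in compiled form; this text tells all that it offers. Calls block until the motion is done:
- r.reach(position, orientation): joint-space move of the TCP to a pose.
- r.move_straight(position, orientation=None, speed=0.15, max_force=None): straight line of the TCP; orientation=None keeps the orientation; speed is the mean speed in m/s. With max_force (N) it stops when the force on the tool has changed by that much, and returns True; else False.
- r.movej(angles): joint-space move.
- command_gripper(opening, force=None): finger opening in m; force is the grip in N (None keeps the last); returns when the fingers have stopped.
- r.hold(seconds).
- r.solve_ik(position, orientation): joint angles nearest the present ones, or None.
- r.read_state(): the state.
- optics.get_image(name): name is "side" or "top" or "wrist"; returns (picture, depth): 420x560x3 uint8, red, green, blue; 420x560 float32, m along the optical axis (not along the pixel's ray), 0 where there is no reading.
- optics.camera_model(name): a dict with "K" (3x3 intrinsics, pixels), "R" (3x3) and "t" (3): a world point X has camera coordinates R X + t; the wrist camera has in their place "tool_from_camera" (4x4, takes a point from camera to tool coordinates, whose origin is the TCP and whose axes are the flange's). Camera axes: x right, y down, z forward; pixel columns grow to the right and rows downward; lengths in m; the calibration is good to about 2 mm. A picture is of the moment at which its call begins: read the wrist's pose just before it. camera_model takes no time and is no camera call.
A pose or a line that the arm cannot do raises r.PlanningError and nothing moves.
- r.finish_job(): hands the job in; it is judged then, once.
The state is a dict: "time_s": time; "joint_positions": joint angles; "dq": joint speeds; "tau": joint torques, N m; "eef_pos": TCP position; "eef_rot": TCP orientation; "contact_force": force on the tool from outside, world axes, zero at the start; "torque": the same for the moment, N m; "grip_width": finger opening in m; "grip_force": force on a finger pad.
Only numpy, scipy, OpenCV 4.12 (cv2) and the standard library are available. Lean on these libraries where they do the work, as an engineer would, in place of code of your own. Each camera call takes 0.05 s, during which the arm holds its last target. There are 200 camera calls.

### The job

Using the sugar tongs, pick the brown sugar lump off its little white stand and slide it into the channel of the frosted sugar box, pressing it gently but firmly against the row of lumps already there so that the sprung row gives a little; then let go of it there, snug against the row, and lay the tongs back on their blue rest. Do not touch sugar with the gripper's fingers, do not crush it, and leave the sugar bowl and the timer alone.

Things in the scene. Friction and masses are not known exactly. Their poses are not given: they have to be found in the camera images.
- tongs: Sprung steel sugar tongs lying flat, 160 mm long, 70 g, orange jaws. Origin: midway between the gripping flats, on the underside; +x to the jaws, z up; pivot at x = -75 mm. Grip across y on the flats (x -22 to 22, z 0 to 18 mm) and keep hold: 52 mm over their outsides when open. The spring pushes the flats apart with 6 N open, 10 N squeezed to 44 mm
- jaws (a point): Where the centre of a held lump sits: tongs x = 79 mm, mid-height of the jaws, 11 mm above the tongs' underside. Jaws: x = 62 to 84 mm, z = 6 to 16 mm, 5 mm thick; arms behind them have their underside at z = 5 mm. Gap 36 mm open, 30 mm with the flats at 49 mm, 20 mm (shut on the lump) at 44 mm. Shoulders at x = 68 mm stop the lump's back; its front stands 6 mm ahead of the jaws
- rest: Fixed blue ceramic tongs rest: cross-bars 14 mm high at x = -52 and 19 mm high at x = 50 mm (12 mm thick, 62 and 70 mm across), joined by a spine 16 mm wide, 6 mm high. Origin on the table midway. The tongs lie on it with their origin 14 mm above the rest's origin, x axes agreeing, jaws beyond the higher bar
- stand: Fixed white ceramic stand, 64 mm across, 12 mm high. Origin: centre of its underside, on the table
- lump: Brown sugar lump, 22 mm long (x), 20 mm wide (y), 22 mm high, 14 g. Origin: centre of its underside. It starts on the stand
- box: Fixed frosted sugar box, 155 mm long, 104 mm wide, walls 38 mm high, open on top and in front, flap folded back. Origin on the table under the middle of the open front edge; +x runs into the box. Floor 12 mm up; along its middle a channel 25 mm wide between rails 5 mm high, from x = 22 mm inwards; flared mouth, 38 mm wide, from x = 6 mm
- row (a joint): Three brown lumps (20 mm wide, 22 high) in the box's channel slide as one row along +x on a spring. Value: m pressed back from rest, 0 to 0.008 (hard stop); 1.8 N at touch, then 1.8 N per mm. 2 to 4 mm is right; over 12 N crushes sugar. The row's front face rests anywhere from x = 40 to 58 mm in the box, differing each time and not measured: see or feel it
- sugar_bowl: white lidded ceramic sugar bowl, 106 mm across, 100 mm high; bystander. Origin: centre of its underside
- timer: round steel kitchen timer with a dial, 74 mm across, 46 mm high; bystander. Origin: centre of its underside
Mind the look-alikes: they are no part of the job. Leave any purple look-alike of the tongs alone.

How it is judged:
By the outcome, as a careful person would: the job done as asked, in the order asked, and still so for the second after the job is handed in, with the robot touching nothing.
It also fails if it takes over 72 s, if anything falls off the work surface, if the arm or the gripper's body presses on something with over 40 N, if the wrist force passes 120 N, or if a joint passes its speed limit or range.

## Working session

There is one attempt and no reset: what is moved stays moved. The work goes in short steps, each a Python script; the robot and the scene stay as the last script left them, time stands still between calls to the robot, and variables do not carry over. Pictures are saved under pics/ and viewed, at most 12 in all, crops included, and the job is handed in when it is done.

```bash
mkdir -p pics
cat > h.py <<'E'
import numpy as np, cv2
from workcell import r, command_gripper, optics
def shot(n,f):
    s=r.read_state(); p,d=optics.get_image(n); cv2.imwrite(f'pics/{f}.png',p[:,:,::-1]); 
    np.savez(f'pics/{f}.npz',p=p,d=d,pos=s['eef_pos'],rot=s['eef_rot']); return p,d
E
python3 - <<'E'
from h import *
for n in('top','side'):
    p,d=shot(n,n); m=optics.camera_model(n); print(n,m['K'].tolist(),np.round(m['R'],3).tolist(),m['t'])
print(r.read_state()['eef_rot'], r.tip_extent, optics.camera_model('wrist'))
E
```

```text
top [[409.42226152197077, 0.0, 282.0320418094738], [0.0, 409.42226152197077, 204.7621976704053], [0.0, 0.0, 1.0]] [[-0.005, -1.0, 0.001], [-0.997, 0.005, -0.079], [0.079, -0.002, -0.997]] [0.01323926 0.48737883 1.0839336 ]
side [[443.47099335776676, 0.0, 282.5882483359163], [0.0, 443.47099335776676, 210.86915304684513], [0.0, 0.0, 1.0]] [[-0.905, -0.426, 0.009], [-0.34, 0.71, -0.617], [0.257, -0.561, -0.787]] [0.46274011 0.20279999 1.14609521]
[ 9.81829656e-01  1.89763091e-01 -4.86668754e-05 -7.02538317e-04] 0.025 {'K': array([[356.35416241,   0.        , 274.06765322],
       [  0.        , 356.35416241, 207.49166624],
       [  0.        ,   0.        ,   1.        ]]), 'tool_from_camera': array([[-1.01349309e-03, -9.44826553e-01, -3.27569471e-01,
         8.46558899e-02],
       [ 9.99998693e-01, -1.37010298e-03,  8.57887953e-04,
        -9.89260799e-04],
       [-1.25935922e-03, -3.27568174e-01,  9.44826707e-01,
        -1.16630684e-01],
       [ 0.00000000e+00,  0.00000000e+00,  0.00000000e+00,
         1.00000000e+00]])}
```

View pics/top.png

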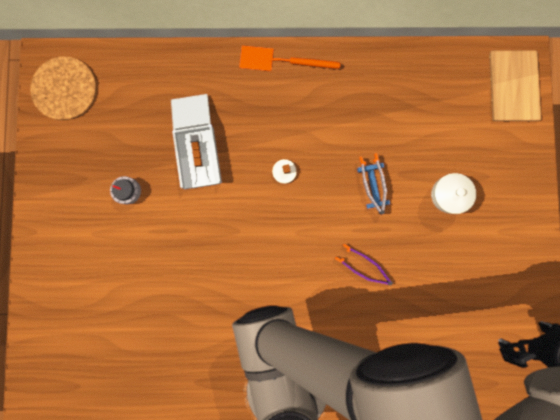

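View pics/side.png

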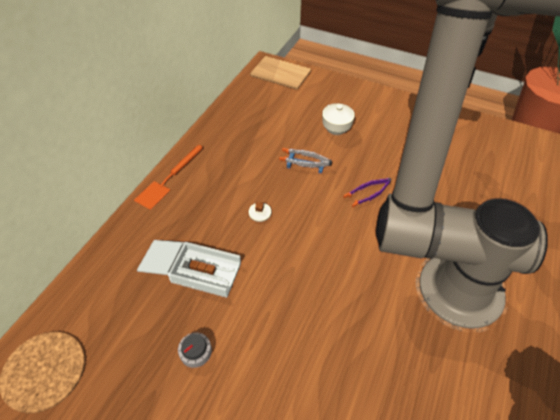

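The tongs wanted are the silver ones with orange jaws on the blue rest, at top (374,185). The purple pair at (365,265) is the look-alike, and the orange spatula at (290,60) is irrelevant. The lump on its stand is at (286,170) and the box's open front is near (200,187). Next I move in for wrist views.

```bash
cat >> h.py <<'E'
from scipy.spatial.transform import Rotation as Ro
def q(yaw): return (Ro.from_euler('z',yaw)*Ro.from_euler('x',np.pi)).as_quat()
def ray(n,u,v,pos=None,rot=None):
    m=optics.camera_model(n); c=np.linalg.solve(m['K'],[u,v,1.])
    if n=='wrist':
        T=m['tool_from_camera']; R=Ro.from_quat(rot).as_matrix()
        return R@T[:3,:3]@c, R@T[:3,3]+pos
    return m['R'].T@c, -m['R'].T@m['t']
def at(n,u,v,z,pos=None,rot=None):
    d,o=ray(n,u,v,pos,rot); return o+d*(z-o[2])/d[2]
def dep(n,u,v,dm,pos=None,rot=None):
    d,o=ray(n,u,v,pos,rot); return o+d*dm[int(v),int(u)]
E
python3 - <<'E'
from h import *
d=np.load('pics/top.npz')['d']
for k,(u,v) in dict(lump=(286,170),stand=(279,175),bowl=(455,190),timer=(124,190),floor=(197,180),jawL=(365,160),jawR=(380,160),piv=(381,212),row=(196,150)).items(): print(k,dep('top',u,v,d).round(4))
L=dep('top',286,170,d); 
Tg=dep('top',374,185,d)
B=dep('top',197,170,d)
r.reach([Tg[0]-.02,Tg[1],.28],q(0)); shot('wrist','wt')
r.reach([L[0]-.04,L[1],.25],q(0)); shot('wrist','wl')
r.reach([B[0]-.04,B[1],.25],q(0)); shot('wrist','wb')
a=[cv2.imread(f'pics/{f}.png') for f in('wt','wl','wb')]
cv2.imwrite('pics/m.png',cv2.resize(np.vstack([np.hstack(a[:2]),np.hstack([a[2],a[2]*0])]),(800,600)))
print(r.read_state()['time_s'])
E
```

```text
lump [ 5.794e-01 -5.000e-04  3.470e-02]
stand [0.5694 0.0185 0.0128]
bowl [ 0.5178 -0.4302  0.0824]
timer [0.5268 0.4277 0.044 ]
floor [0.5571 0.2422 0.011 ]
jawL [ 0.6124 -0.22   -0.0022]
jawR [ 0.6112 -0.2604  0.0028]
piv [ 0.4658 -0.2527  0.0313]
row [0.635  0.2409 0.0344]
3.6833
```

View pics/m.png

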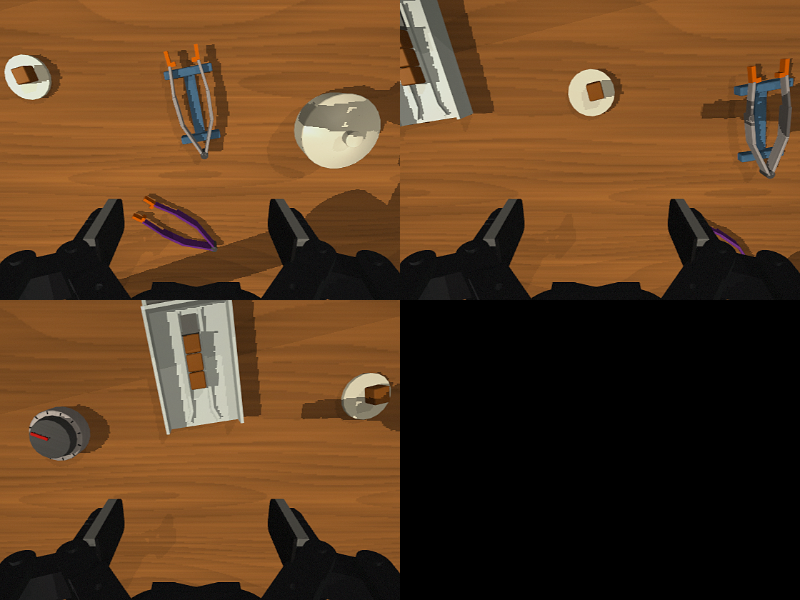

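The montage shows the tongs on their rest in the top-left view, jaws at (168,58)/(197,52) and pivot (205,155). The lump on its stand is in the top-right view at (595,90). The box with its row is at bottom-left, row front about (200,388). I fit poses from the depth clouds.

```bash
cat >> h.py <<'E'
def cloud(f,n='wrist'):
    z=np.load(f'pics/{f}.npz'); d=z['d']; m=optics.camera_model(n)
    v,u=np.mgrid[:420,:560]; c=np.stack([u,v,np.ones_like(u)],-1)@np.linalg.inv(m['K']).T*d[...,None]
    if n=='wrist':
        T=m['tool_from_camera']; R=Ro.from_quat(z['rot']).as_matrix()
        w=(c@T[:3,:3].T+T[:3,3])@R.T+z['pos']
    else: w=(c-m['t'])@m['R']
    return w,z['p'].astype(int),d>0
E
python3 - <<'E'
from h import *
def rect(P,t):
    c,s,a=cv2.minAreaRect((P[:,:2]*1000).astype(np.float32)); print(t,len(P),np.round(c,1),np.round(s,1),round(a,1),'zmed',np.median(P[:,2]).round(4),'box',cv2.boxPoints((c,s,a)).round(0).tolist())
def near(w,x,y,rad): return np.hypot(w[...,0]-x,w[...,1]-y)<rad
for f in('wl','wb'):
    w,p,ok=cloud(f); R,G,B=p[...,0],p[...,1],p[...,2]
    N=ok&near(w,.578,0,.045)
    rect(w[N&(w[...,2]>.031)&(w[...,2]<.037)],f+' lumptop'); rect(w[N&(w[...,2]>.009)&(w[...,2]<.015)],f+' stand')
w,p,ok=cloud('wb'); R,G,B=p[...,0],p[...,1],p[...,2]
N=ok&near(w,.61,.24,.13)
br=(R>1.5*G)&(R>B*2)&(R>60)
wall=N&(w[...,2]>.0355)&(w[...,2]<.041)&~br; rect(w[wall],'walls')
rect(w[N&br&(w[...,2]>.031)&(w[...,2]<.037)],'row')
rail=N&(w[...,2]>.0155)&(w[...,2]<.0185)&~br; rect(w[rail],'rails')
w,p,ok=cloud('wt'); R,G,B=p[...,0],p[...,1],p[...,2]
N=ok&near(w,.54,-.24,.13)
orj=N&(R>180)&(G<130)&(B<60)&(w[...,2]>.02); n,l=cv2.connectedComponents(orj.astype(np.uint8))
for i in range(1,n):
    if (l==i).sum()>20: rect(w[l==i],'jaw')
blue=N&(B>R*1.3)
rect(w[blue&(w[...,2]>.0165)&(w[...,2]<.021)],'hibar'); rect(w[blue&(w[...,2]>.012)&(w[...,2]<.0158)],'lobar');rect(w[blue&(w[...,2]<.0085)&(w[...,2]>.004)],'spine')
met=N&~blue&~orj&(w[...,2]>.0255)&(w[...,2]<.036); rect(w[met],'metal')
E
python3 - <<'E'
import cv2,os;os.chdir('.')
a=cv2.imread('pics/wt.png')[40:240,200:340];b=cv2.imread('pics/wb.png')[0:200,190:350]
cv2.imwrite('pics/c.png',cv2.hconcat([cv2.resize(a,(373,533)),cv2.resize(b,(426,533))]))
E
```

```text
wl lumptop 500 [ 5.859e+02 -3.000e-01] [21.9 19.8] 13.5 zmed 0.0329 box [[573.0, 7.0], [578.0, -12.0], [599.0, -7.0], [594.0, 12.0]]
wl stand 2777 [581.1   4.8] [63.  63.3] 88.3 zmed 0.011 box [[549.0, -26.0], [612.0, -28.0], [614.0, 35.0], [550.0, 37.0]]
wb lumptop 520 [5.857e+02 5.000e-01] [22.  21.2] 13.5 zmed 0.0331 box [[573.0, 8.0], [577.0, -12.0], [599.0, -7.0], [594.0, 13.0]]
wb stand 2504 [581.3   5.1] [64.2 62.9] 86.7 zmed 0.0113 box [[548.0, -25.0], [611.0, -29.0], [614.0, 35.0], [552.0, 39.0]]
walls 2313 [622.5 241.6] [161.4 104.2] 9.0 zmed 0.037 box [[535.0, 281.0], [551.0, 178.0], [710.0, 203.0], [694.0, 306.0]]
row 1557 [626.9 242.6] [64.3 19.2] 9.0 zmed 0.0332 box [[594.0, 247.0], [597.0, 228.0], [660.0, 238.0], [657.0, 257.0]]
rails 1625 [618.1 240.8] [150.7  96.5] 8.9 zmed 0.0163 box [[536.0, 277.0], [551.0, 181.0], [700.0, 205.0], [685.0, 300.0]]
jaw 149 [ 614.3 -240.3] [21.5 10.7] 10.2 zmed 0.0291 box [[603.0, -237.0], [605.0, -247.0], [626.0, -244.0], [624.0, -233.0]]
jaw 144 [ 607.1 -206.1] [21.7 10.3] 17.3 zmed 0.0291 box [[595.0, -204.0], [598.0, -214.0], [619.0, -208.0], [616.0, -198.0]]
hibar 639 [ 590.3 -230.4] [11.9 68.5] 11.6 zmed 0.0179 box [[578.0, -198.0], [591.0, -265.0], [603.0, -263.0], [589.0, -196.0]]
lobar 357 [ 540.  -237.9] [114.7  60.5] 13.3 zmed 0.0131 box [[477.0, -222.0], [491.0, -281.0], [603.0, -254.0], [589.0, -195.0]]
spine 1090 [ 539.6 -240.1] [89.6 57.9] 10.7 zmed 0.0052 box [[490.0, -220.0], [501.0, -277.0], [589.0, -260.0], [578.0, -203.0]]
metal 1303 [ 541.4 -238.7] [163.5  53.5] 12.3 zmed 0.0305 box [[456.0, -230.0], [467.0, -282.0], [627.0, -247.0], [616.0, -195.0]]
```

View pics/c.png

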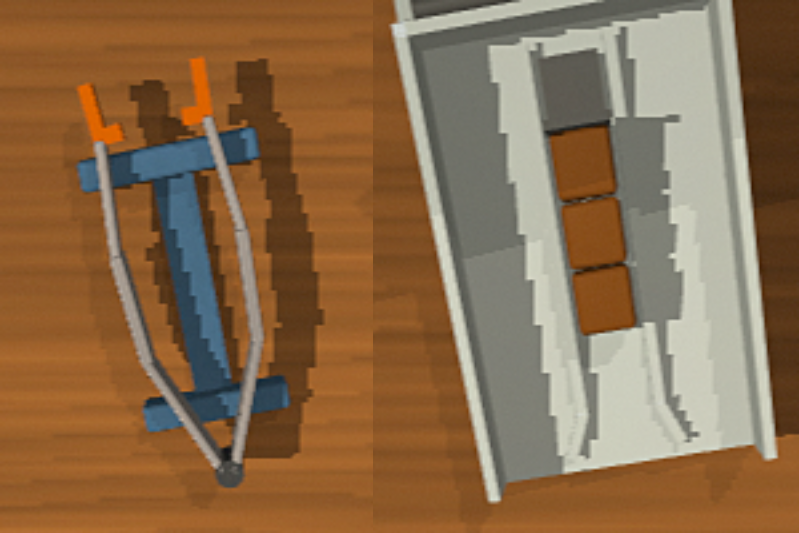

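The crop confirms the silver tongs with orange jaws on the blue rest, axis about 12°. It also shows a box with yaw 9° whose row front sits about 53 mm inside the front edge. The measured sizes match the given ones, so I grip and lift the tongs.

```bash
cat >> h.py <<'E'
YT=np.radians(12.2); PT=np.array([.540,-.2393])
def jaws(f):
    w,p,ok=cloud(f); z=np.load(f'pics/{f}.npz'); R,G,B=p[...,0],p[...,1],p[...,2]
    t=(w-z['pos'])@Ro.from_quat(z['rot']).as_matrix()
    m=ok&(R>180)&(G<130)&(B<60)&(t[...,2]<.05)&(np.abs(t[...,1])<.04)&(t[...,0]>.04)
    n,l=cv2.connectedComponents(m.astype(np.uint8)); out=[]
    for i in range(1,n):
        if (l==i).sum()>40:
            P=t[l==i]*1000; c,s,a=cv2.minAreaRect(P[:,:2].astype(np.float32)); out.append((np.percentile(P,98,axis=0).round(1),np.percentile(P,2,axis=0).round(1)))
    return out
def st(t=''):
    s=r.read_state(); print(t,round(s['time_s'],2),s['eef_pos'].round(4) if hasattr(s['eef_pos'],'round') else s['eef_pos'],np.round(s['contact_force'],2),'w',round(s['grip_width'],4),'f',round(s['grip_force'],1))
E
python3 - <<'E'
from h import *
r.reach([*PT,.12],q(YT)); r.move_straight([*PT,.029],speed=.12,max_force=15); st('down')
command_gripper(.056,20); st('56'); command_gripper(.050,20); st('50')
r.move_straight([*PT,.10],speed=.1); st('up')
r.hold(.2); shot('wrist','g1'); print(jaws('g1'))
E
```

```text
down 6.41 [ 0.5405 -0.2395  0.0297] [-0.02 -0.11 -1.22] w 0.0854 f 0.0
56 6.82 [ 0.5401 -0.2394  0.0293] [0.45 0.37 0.39] w 0.0558 f 0.0
50 7.06 [ 0.5404 -0.2396  0.0296] [-0.26 -0.8   5.66] w 0.0501 f 7.4
up 7.92 [ 0.5396 -0.239   0.0993] [ 0.36 -0.28 -1.19] w 0.0504 f 6.3
[(array([ 82.7, -10.7,   1.9]), array([ 61.9, -21.4,  -0.7])), (array([82.7, 19.7,  2.2]), array([62. ,  8.6, -0.8]))]
```

View pics/g1.png

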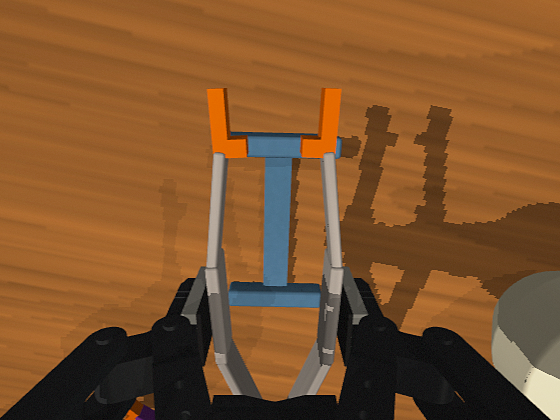

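The tongs are held level: jaws at (218,120)/(330,120), jaw point about 78.3 mm ahead of the TCP, bottom 15.5 mm below it. Next is the lump.

```bash
cat >> h.py <<'E'
JX,JY=.0783,.0008
def tcp(pt,yaw,dx=0,dy=0):
    c,s=np.cos(yaw),np.sin(yaw); a,b=dx-JX,dy-JY
    return np.array(pt)+[c*a-s*b,s*a+c*b]
YL=np.radians(13.5); PL=np.array([.5858,.0001])
E
python3 - <<'E'
from h import *
p=tcp(PL,YL,-.003); r.reach([*p,.085],q(YL)); r.move_straight([*p,.030],speed=.08,max_force=8); st('down')
command_gripper(.047,20); st('47')
p=tcp(PL,YL,.0015); r.move_straight([*p,.030],speed=.02,max_force=5); st('fwd')
shot('wrist','g2')
command_gripper(.0435,20); st('shut')
r.move_straight([*p,.075],speed=.08); r.hold(.2); st('up'); shot('wrist','g3'); print(jaws('g3'))
a=[cv2.imread(f'pics/{f}.png')[50:250,160:400] for f in('g2','g3')]
cv2.imwrite('pics/g23.png',cv2.resize(np.hstack(a),(800,333)))
w,p,ok=cloud('g3'); z=np.load('pics/g3.npz'); t=(w-z['pos'])@Ro.from_quat(z['rot']).as_matrix()*1000
R,G,B=np.moveaxis(p,-1,0); m=ok&(abs(t[...,1])<10)&(t[...,0]>60)&(t[...,0]<100)&(t[...,2]<2)
print(m.sum(),np.percentile(t[m],[2,50,98],axis=0).round(1))
E
```

```text
down 9.9 [ 0.5072 -0.0198  0.0302] [-0.1   0.16 -0.88] w 0.0504 f 6.3
47 10.12 [ 0.5072 -0.0197  0.0305] [-0.53  0.11  0.1 ] w 0.0473 f 7.5
fwd 10.49 [ 0.5114 -0.0186  0.03  ] [ 0.01  0.62 -0.22] w 0.0468 f 7.5
shut 10.76 [ 0.5113 -0.0186  0.03  ] [ 0.62  1.1  -0.68] w 0.0435 f 13.3
up 11.68 [ 0.511  -0.0186  0.0745] [ 0.07  0.19 -0.56] w 0.0439 f 13.3
[(array([82.1, 13.8,  3.6]), array([61.6,  3.4,  0.5])), (array([82.4, -5.6,  3. ]), array([ 61.7, -15.7,   0.5]))]
5093 [[62.5 -9.6 -4.3]
 [78.7 -0.3 -2.8]
 [89.9  9.3  1.8]]
```

View pics/g23.png

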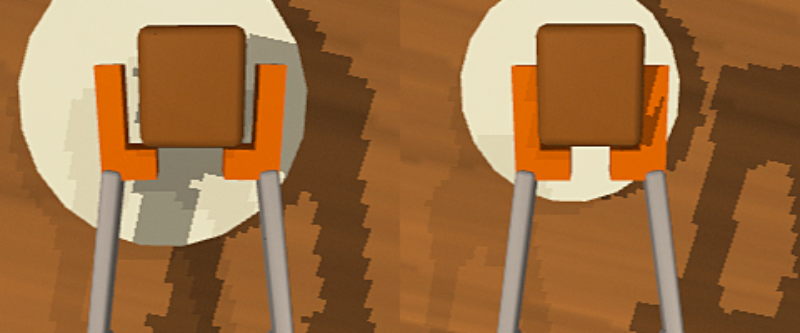

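The lump is seated on the shoulders and held cleanly, front about 90 mm ahead of the TCP. I take it to the box mouth and slide in, stopping short of the row to look.

```bash
cat >> h.py <<'E'
YB=np.radians(9.0); PB=np.array([.543,.2296]); ZB=.031
def bx(s,d=0): return tcp(PB,YB,s,d)   # TCP for jaw point at box x = s
E
python3 - <<'E'
from h import *
r.reach([*bx(-.03),.075],q(YB)); r.move_straight([*bx(-.03),ZB],speed=.08,max_force=6); st('mouth')
print(r.move_straight([*bx(.033),ZB],speed=.04,max_force=4)); r.hold(.2); st('in'); shot('wrist','b1')
a=cv2.imread('pics/b1.png')[0:240,130:450]; cv2.imwrite('pics/b1c.png',cv2.resize(a,(800,600)))
E
```

```text
mouth 13.38 [0.4365 0.2117 0.0311] [-0.31  0.55 -0.21] w 0.044 f 13.3
False
in 15.31 [0.4983 0.2217 0.031 ] [ 0.1  -0.2  -1.65] w 0.0437 f 13.3
```

View pics/b1c.png

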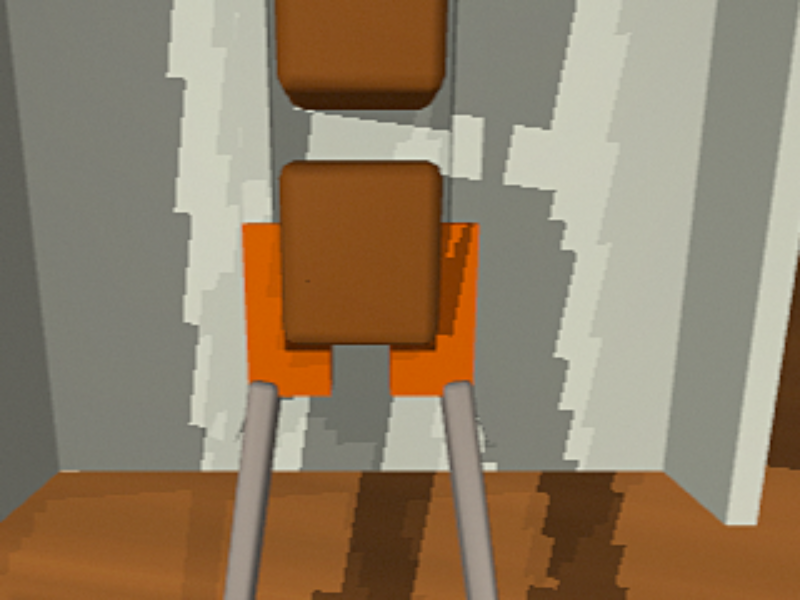

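The lump sits centred in the channel at (360,255), aligned with the row, with a gap of about 8 mm. I press in small steps, watching the averaged axial force.

Run:
```python
from h import *
ax=np.array([np.cos(YB),np.sin(YB),0])
def F(n=6):
    v=[]
    for _ in range(n): r.hold(.03); v.append(ax@np.array(r.read_state()['contact_force']))
    return np.mean(v)
f0=F(8); s=.038; r.move_straight([*bx(s),ZB],speed=.02,max_force=5); L=[]
while s<.0525:
    f=f0-F(); e=(np.array(r.read_state()['eef_pos'])[:2]-bx(0))@ax[:2]; L.append((round(s*1e3,1),round(e*1e3,1),round(f,1)))
    if f>6.6: break
    s+=.001 if f<1.2 else .0005
    if r.move_straight([*bx(s),ZB],speed=.01,max_force=6): print('stopped')
print(L); st('pressed'); shot('wrist','b2'); print(jaws('b2'))
a=cv2.imread('pics/b2.png')[0:240,130:450]; cv2.imwrite('pics/b2c.png',cv2.resize(a,(800,600)))
```

```text
[(38.0, np.float64(37.9), np.float64(-0.1)), (39.0, np.float64(39.0), np.float64(0.3)), (40.0, np.float64(39.9), np.float64(0.3)), (41.0, np.float64(40.7), np.float64(2.4)), (41.5, np.float64(41.5), np.float64(2.2)), (42.0, np.float64(41.9), np.float64(2.9)), (42.5, np.float64(42.3), np.float64(4.1)), (43.0, np.float64(42.8), np.float64(4.5)), (43.5, np.float64(43.2), np.float64(5.4)), (44.0, np.float64(43.5), np.float64(5.9)), (44.5, np.float64(43.9), np.float64(6.7))]
pressed 20.73 [0.5091 0.2234 0.0309] [-6.24 -1.42  0.51] w 0.0436 f 13.3
[(array([82.4, -5.6,  2.9]), array([ 61.2, -15.7,   0.4])), (array([81.7, 13.9,  2.9]), array([61.2,  3.5,  0.4]))]
```

View pics/b2c.png

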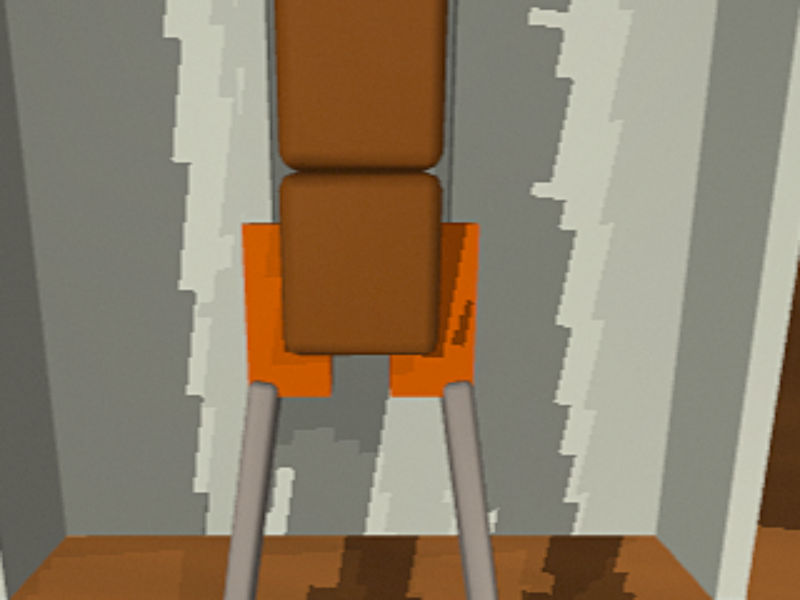

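Snug contact now, seam at (360,170): the force reads 6.7 N, slope matches the spring, so the row gives about 2.7 mm. I add a touch, dwell, ease back to light contact, open part way so the shoulders still back the lump, then withdraw slowly.

Run:
```python
from h import *
r.move_straight([*bx(.0449),ZB],speed=.01); r.hold(.6); st('press')
r.move_straight([*bx(.0429),ZB],speed=.008); st('ease')
command_gripper(.0475,20); r.hold(.2); st('open'); shot('wrist','c0')
r.move_straight([*bx(.037),ZB],speed=.007); st('back'); shot('wrist','c1')
r.hold(.3); shot('wrist','c2')
a=[cv2.imread(f'pics/{f}.png')[20:230,200:350] for f in('c0','c1')]
cv2.imwrite('pics/c01.png',cv2.resize(np.hstack(a),(800,560)))
```

```text
press 21.62 [0.5094 0.2234 0.0308] [-7.58 -1.86 -0.7 ] w 0.0439 f 13.4
ease 22.02 [0.5081 0.2232 0.031 ] [-4.16 -0.67 -0.65] w 0.0438 f 13.2
open 22.44 [0.508  0.2233 0.0309] [-5.15  0.11 -0.89] w 0.0476 f 4.2
back 23.48 [0.5025 0.2224 0.0311] [-0.05  1.07 -0.84] w 0.0476 f 7.3
```

View pics/c01.png

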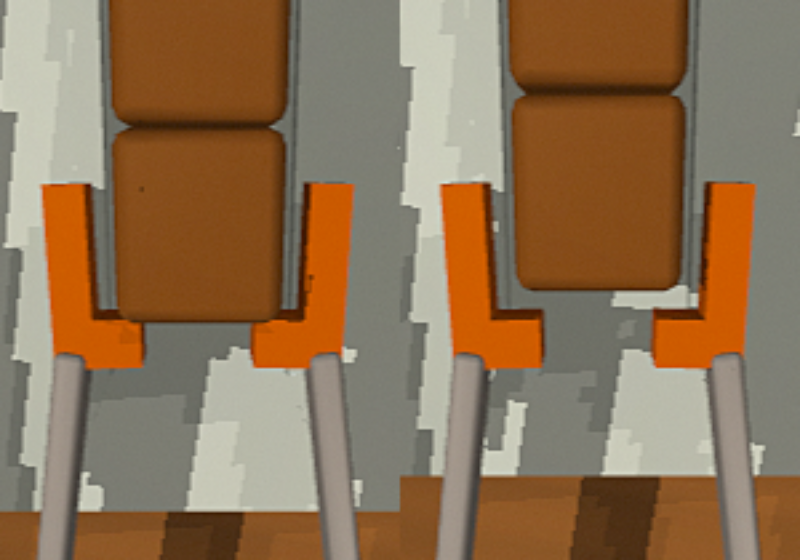

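Right: the lump is free, snug against the row (seam at (600,90)), with the shoulders clear of its back (600,300). I withdraw and hover over the rest to check the jaws before laying the tongs down.

Run:
```python
from h import *
r.move_straight([*bx(-.035),ZB],speed=.06); st('out')
r.move_straight([*bx(-.035),.11],speed=.1); shot('wrist','d1')
command_gripper(.050,20)
r.reach([*PT,.10],q(YT)); r.hold(.3); st('over'); shot('wrist','g4'); print(jaws('g1'),'\n',jaws('g4'))
a=cv2.imread('pics/d1.png')[0:210,140:420]; b=cv2.imread('pics/g4.png')[60:420,100:460]
cv2.imwrite('pics/d.png',np.hstack([cv2.resize(a,(480,360)),b[:,:320]]))
```

```text
out 25.23 [0.4317 0.2112 0.031 ] [ 0.1  -0.13 -1.33] w 0.0474 f 7.3
over 28.43 [ 0.5402 -0.2387  0.1001] [-0.33  0.24 -0.53] w 0.0504 f 6.3
[(array([ 82.7, -10.7,   1.9]), array([ 61.9, -21.4,  -0.7])), (array([82.7, 19.7,  2.2]), array([62. ,  8.6, -0.8]))] 
 [(array([ 82.7, -10.7,   1.8]), array([ 62. , -21.3,  -0.8])), (array([82.7, 19.6,  2.1]), array([61.9,  8.6, -0.7]))]
```

View pics/d.png

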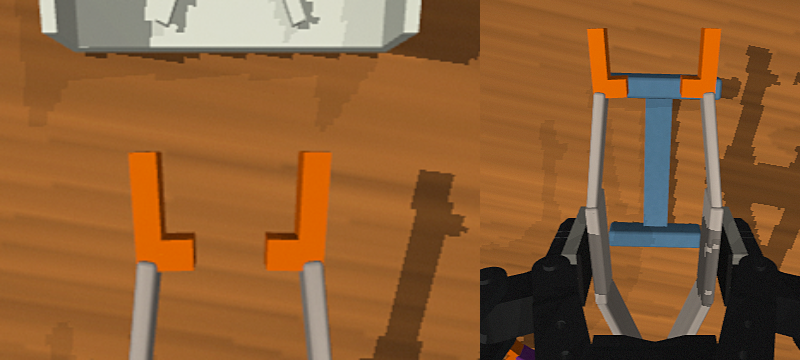

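The jaws sit exactly as first gripped and are centred over the rest at (655,85). I lay the tongs down, release, rise, and take a last look at both places.

Run:
```python
from h import *
r.move_straight([*PT,.045],speed=.1); print(r.move_straight([*PT,.0293],speed=.02,max_force=4)); st('down')
command_gripper(.056,20); st('rel'); command_gripper(.085); 
r.move_straight([*PT,.12],speed=.12); st('up')
r.reach([.515,-.2393,.28],q(0)); shot('wrist','e1')
r.reach([.53,.232,.25],q(0)); shot('wrist','e2'); st('end')
w,p,ok=cloud('e2'); R,G,B=np.moveaxis(p,-1,0)
m=ok&(np.hypot(w[...,0]-.61,w[...,1]-.24)<.1)&(R>1.5*G)&(R>60)&(w[...,2]>.031)&(w[...,2]<.037)
print(cv2.minAreaRect((w[m][:,:2]*1e3).astype(np.float32)))
a=cv2.imread('pics/e1.png')[20:270,150:400]; b=cv2.imread('pics/e2.png')[0:210,150:360]
cv2.imwrite('pics/e.png',np.hstack([cv2.resize(a,(400,400)),cv2.resize(b,(400,400))]))
```

```text
True
down 29.92 [ 0.5398 -0.2392  0.0296] [-0.65  0.44  3.74] w 0.0505 f 6.4
rel 30.15 [ 0.5391 -0.2388  0.0287] [-0.47 -0.54  0.01] w 0.0563 f 0.0
up 31.46 [ 0.5395 -0.2391  0.1193] [ 0.75  0.03 -0.21] w 0.0847 f 0.0
end 33.98 [0.5305 0.2309 0.25  ] [ 0.49 -0.94  0.08] w 0.085 f 0.0
((615.7215576171875, 240.83656311035156), (86.95828247070312, 19.151830673217773), 9.016816139221191)
```

View pics/e.png

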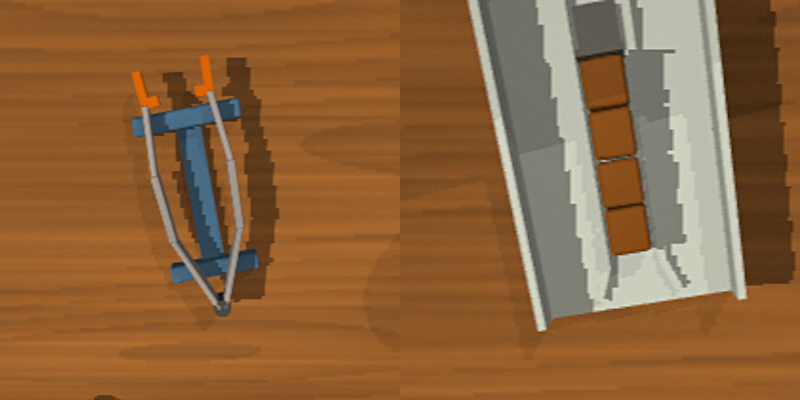

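The tongs lie on their rest as before (left). The lump, at (628,230) on the right, is snug against the row: the brown strip grew from 64.3 to 87.0 mm, so any gap is 0.7 mm at most, within measuring error.

```bash
python3 -c "
from h import *
print(r.finish_job())"
```

```text
the job is handed in; nothing more can be done
None
```

The lump is in the box's channel, snug against the row after pressing it back about 3 mm (judged from the force), the tongs are back on their blue rest, and the job is handed in at about 34 s of the 72 s allowed.

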